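# De-air a paint sample: tin on the vibrator, speed lever to the index

## Robot

A 6-joint arm with a two-finger parallel gripper is mounted at the origin on the work surface. World frame = base frame: x ahead of the robot, y to its left, z up, the work surface at z = 0. Lengths are in mm, angles in rad, forces in N, time in s.
With the tool pointing down it reaches from about 350 to 875 mm from the base axis. Payload 4.2 kg.
Tool frame: the origin (TCP) lies midway between the tips of the shut fingers; the grasp point (between the pads) lies 19 mm behind it (arm.grasp_offset is the distance from the TCP to the grasp point, in mm); z points along the fingers, y is the direction in which the jaws open and shut (so a half turn about z gives the same grasp; the last joint's range is limited). The gripper opens to 85 mm and grips with 20 to 120 N. Pads are 22 mm wide; open, the fingers measure 114 mm over their backs; the gripper's body (76 mm by 85 mm) begins 54 mm behind the grasp point. The pads swing forward as they close: fully open they stand 13 mm farther back than shut.
Start: joints at [-0.96, 0.385, 0.008, 0, -1.194, -0.259], TCP at [215.382, -586.694, 231.312] pointing down, gripper open.
Joint ranges: [-3.14, 3.14], [-1.21, 2.06], [-1.07, 1.41], [-3.16, 2.05], [-2.99, -0.16], [-3.1, 3.1]. Speed limits (rad/s): [2.79, 2.79, 3.14, 3.14, 3.14, 3.14].

## Interface

Orientations are given as a unit quaternion [x, y, z, w].
In Python, from bench import arm gives the robot as it stands.
- The arm moves only by the tool move_arm, never from a script. Its argument "moves" is a list of rows, each an object with "gripper": the gripper's target within -1 to 1 (fully open at 1, half-way at 0, shut at -1); "xyz": the shift along the tool's x, y, z in cm, a list of three; "angular": the turn, a rotation vector about the tool's x, y, z in rad, a list of three. In form: [{"gripper": gripper, "xyz": [dx, dy, dz], "angular": [wx, wy, wz]}, ...]. A call has 1 to 10 rows; each row is the pose to reach, as a shift and turn from the pose commanded when the call began, along the tool's axes at that moment; what a row does not reach only later rows make up. A row lasts 1/8 s, in which the tool goes at most 62.5 mm and 10.7 degrees, less where a joint would pass 70% of its speed; a pose out of reach is approached as far as the arm can. A call with a gripper value outside its range is refused whole. The fingers move at their own pace and stop on an object; the grip force is fixed at half the most. Time passes only in rows, so rows that repeat a pose let the fingers close. It gives the time, the measured TCP pose, the force and the opening at its end, in the units of the state.
- arm.read_state(): the state, without advancing time (a new reading comes with each control period).
- arm.get_image(name): name is "side" or "top"; returns (picture, depth): 480x640x3 uint8, blue, green, red; 480x640 float32, mm along the optical axis (not along the pixel's ray), 0 where there is no reading.
- arm.get_calibration(name): a dict with "camera_matrix" (3x3 intrinsics, pixels), "k1" (the pictures are not rectified: a ray, as slopes to the right and down, at radius r is drawn at 1 + k1 r^2 times it, then the intrinsics apply), "R" (3x3) and "t" (3): a world point X has camera coordinates R X + t. Camera axes: x right, y down, z forward; pixel columns grow to the right and rows downward; lengths in mm; the calibration is good to about 2 mm. A picture is of the moment at which its call begins. get_calibration takes no time and is no camera call.
- arm.job_done(): hands the job in, once; it reports no verdict.
The state is a dict: "clock": time; "joints": joint angles; "joint_vel": joint speeds; "joint_efforts": joint torques, N m; "position": TCP position; "ee_rot": TCP orientation; "contact_force": force on the tool from outside, world axes, zero at the start; "wrist_torque": the same for the moment, N m; "gripper_width": finger opening in mm.
Only numpy, scipy, OpenCV 4.12 (cv2) and the standard library are available. Lean on these libraries where they do the work, as an engineer would, in place of code of your own. Each camera call takes 0.05 s, during which the arm holds its last target. There are 200 camera calls.

## Task

Stand the small paint tin upright in the middle of the vibrator's round rubber pad, setting it down without dropping it. Then swing the vibrator's speed lever round until it points straight at the brass index tab on its scale, and leave it there. Do not shift the index tab, and leave the large tin, the bottle and the beaker standing where they are.

Things in the scene. Friction and masses are not known exactly. Their poses are not given: they have to be found in the camera images.
- tin: the small paint tin to be moved: closed round steel can with a paper label, 60 mm diameter, 75 mm tall, about 0.3 kg, standing upright on the bench to the robot's right. Origin: centre of its underside; z up along its axis.
- big_tin: bystander: large closed tin of the same make, 86 mm diameter, 105 mm tall, standing near the small tin (either may be the nearer one). Origin: centre of its underside.
- bottle: bystander: brown glass bottle with black cap, 66 mm diameter, 170 mm tall, to the robot's left. Origin: centre of its underside.
- beaker: bystander: empty glass beaker, 72 mm diameter at the mouth, 90 mm tall, to the robot's left, nearer than the bottle. Origin: centre of its underside.
- vibrator: de-airing vibrator: low grey box bolted to the bench, 180 mm (x, depth) by 380 mm (y, width), flat deck 60 mm above the bench; round pad on its left (+y) half, speed lever on a white scale plate on its right (-y) half. Origin: centre of its underside; x away from the robot, y to the robot's left, z up.
- pad_center (a point): centre of the top face of the round black rubber pad (120 mm diameter, on a slightly wider steel disc), 72 mm above the bench; 110 mm to +y of the vibrator's origin.
- lever_pivot (a point): the lever's vertical pivot axis at deck height, at 55 mm x, -85 mm y in the vibrator's frame. The axes are the vibrator's.
- lever_knob (a point): centre of the top of the upright black knob near the lever's end, 125 mm above the bench, 85 mm from the pivot axis. Knob: 18 mm diameter, 90 to 125 mm above the bench, on a 10 mm pin. Lever: flat steel bar, 12 mm wide, reaching 98 mm from the pivot towards the robot, its top 78 mm above the bench. Axes turn with the lever: -x points from the pivot along it, z up.
- index_tab (a point): brass index tab, clamped at the wanted setting on the scale: small pointed tab, 12 mm wide, 9 mm high, lying 103 to 125 mm from the lever's pivot, its point towards the pivot. This point is on its top, 110 mm from the pivot axis, 69 mm above the bench. The lever passes without touching it. Axes: -x points from the pivot to the tab, z up.
- lever (a joint): lever's angle about its vertical pivot, rad, 0 to 1.6; stays where left (about 2 N to move at the knob). Direction from the pivot in the vibrator's frame: (-cos(0.8-q), -sin(0.8-q)): at 0 (off) it points to the robot and 0.8 rad towards -y, at 0.8 straight to -x; it grows as the end swings towards +y, the pad (clockwise from above).
- index (a joint): angle of the index tab about the same pivot, counted the same way as the lever's: the lever points at the tab when both values are equal.
Mind the look-alikes: they are no part of the job. What is shaped like the tin but green is not meant.

How it is judged (in metres and radians):
On the way, in this order (a step that is already met when the one before it is completed fails the run):
1. the small tin stands upright, released, on the middle of the pad (horizontal distance between tin and pad_center below 0.025 m and z of tin in the frame of pad_center between -0.005 and 0.005 m and angle between tin's own z axis and vertical below 0.1 rad and linear speed of tin below 0.03 m/s and contact force between tin and the fingers below 0.1 N), for 0.2 s.
2. then the lever is brought to rest pointing at the index tab (angle between the x axis of lever_knob and the x axis of index_tab, either way round below 0.1 rad and velocity of joint lever between -0.05 and 0.05 rad/s), for 0.2 s.
At the end, for the whole second after the job is handed in: The small tin stands upright (within 0.1 rad) and still on the pad, its axis within 25 mm of the pad's centre, released; the lever rests pointing at the index tab, within 0.1 rad (all of step 1 and all of step 2); the robot touches nothing.
It fails at once if the large tin is shifted by more than 30 mm or tipped (distance of big_tin from where it was at the start of the episode above 0.03 m or angle between big_tin's own z axis and vertical above 0.3 rad).
It fails at once if the brown bottle is shifted by more than 30 mm or tipped (distance of bottle from where it was at the start of the episode above 0.03 m or angle between bottle's own z axis and vertical above 0.3 rad).
It fails at once if the glass beaker is shifted by more than 30 mm or tipped (distance of beaker from where it was at the start of the episode above 0.03 m or angle between beaker's own z axis and vertical above 0.3 rad).
It fails at once if the brass index tab is shifted by more than 5 mm (distance of index_tab from where it was at the start of the episode above 0.005 m).
It fails at once if the small tin is dropped (falls freely, faster than 0.45 m/s, about 10 mm of fall) or tipped by more than 45 degrees ((contact force between tin and anything else below 0.05 N and linear speed of tin above 0.45 m/s) or angle between tin's own z axis and vertical above 0.785 rad).
It also fails if it takes over 62 s, if anything falls off the work surface, if the arm or the gripper's body presses on something with over 40 N, if the wrist force passes 120 N, or if a joint passes its speed limit or range.

## Working session

There is one attempt and no reset: what is moved stays moved. The work goes in short steps, Python scripts to look and compute and a tool call to move; the robot and the scene stay as the last step left them, time stands still between calls to the robot, and variables do not carry over. Pictures are saved under pics/ and viewed, about 8 in all and at most 12, crops included, and the job is handed in when it is done.

Besides the shell and the picture viewer there is one more tool, called after ">>>" as name(argument=value, ...) on one line, values as JSON. move_arm: Moves the arm, as the interface text tells. Its arguments: {"type":"object","properties":{"moves":{"type":"array","items":{"type":"object","properties":{"gripper":{"type":"number"},"xyz":{"type":"array","items":{"type":"number"}},"angular":{"type":"array","items":{"type":"number"}}}}}},"required":["moves"]}

```bash
mkdir -p pics
cat > h.py <<'E'
import numpy as np, cv2
from bench import arm
def world(name,px,z=None,depth=None):
    c=arm.get_calibration(name);K=np.array(c["camera_matrix"]);R=np.array(c["R"]);t=np.array(c["t"])
    d=cv2.undistortPoints(np.array([[px]],float),K,np.array([c["k1"],0,0,0,0.]))[0,0] if False else und(px,K,c["k1"])
    ray=np.array([d[0],d[1],1.])
    C=-R.T@t; w=R.T@ray
    s=(z-C[2])/w[2] if z is not None else depth
    return C+s*w
def und(px,K,k1):
    return cv2.undistortPoints(np.array([[px]],float),K,np.array([k1,0,0,0],float))[0,0]
E
python3 - <<'E'
from h import *
for n in("top","side"):
    p,d=arm.get_image(n);cv2.imwrite(f"pics/{n}0.png",p);np.save(f"{n}0.npy",d)
    c=arm.get_calibration(n);print(n,c["k1"],(-np.array(c["R"]).T@c["t"]).round())
print(arm.read_state())
E
```

```text
top -0.200181986948147 [ 237.  104. 1426.]
side -0.09635934416003117 [ 26. 799. 647.]
{'clock': 0.1, 'joints': array([-9.60379853e-01,  3.85510251e-01,  6.79353166e-03, -4.06530397e-04,
       -1.19398525e+00, -2.58603678e-01]), 'joint_vel': array([ 0.00123865, -0.00173242,  0.00475053,  0.00146212,  0.00166824,
       -0.00147237]), 'joint_efforts': array([-1.84786654e-04, -3.93319523e+01,  1.88929850e+01,  4.19808358e+00,
       -2.61054418e-03,  1.24995847e-05]), 'position': array([ 215.21986857, -586.24474188,  230.32886606]), 'ee_rot': array([-1.74926721e-01,  9.84580976e-01,  9.43813811e-04, -2.29727350e-04]), 'contact_force': array([-0.3929773 , -0.12212443, -0.38633908]), 'wrist_torque': array([-0.00230184, -0.03676204,  0.06948531]), 'gripper_width': 85.06485817030207}
```

View pics/top0.png

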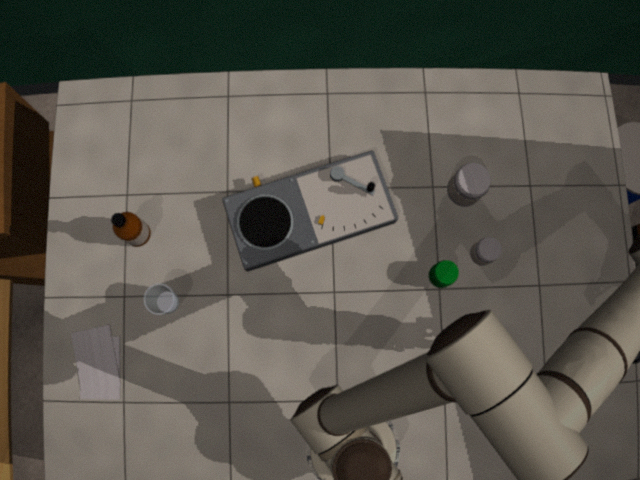

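View pics/side0.png

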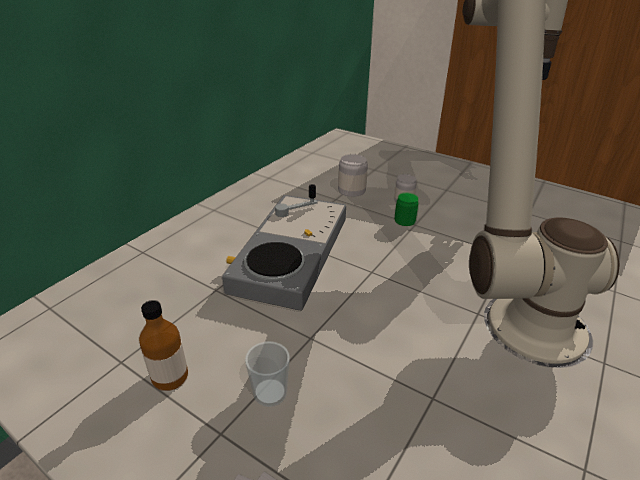

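The top view shows the small steel tin at (487,250) and the big tin at (470,182). The green look-alike at (445,273) is not the target. On the vibrator, the pad is at (265,222), the lever pivot at (337,173) and the knob at (371,187). The brass object at (321,219) lies on the scale near 110 mm from the pivot, so it fits the index tab. The one at (256,181) is off the scale, at the box's rear edge. I'll confirm these in an enlarged crop.

Run:
```python
from h import *
p=cv2.imread("pics/top0.png");
c=np.clip(p[145:295,215:515].astype(float)*1.5,0,255).astype(np.uint8)
a=cv2.resize(c[:, :190],None,fx=4,fy=4,interpolation=cv2.INTER_CUBIC)
b=cv2.resize(c[:, 200:300],None,fx=4,fy=4,interpolation=cv2.INTER_CUBIC)
cv2.imwrite("pics/cropA.png",a);cv2.imwrite("pics/cropB.png",b)
d=np.load("top0.npy")
for u,v in[(487,250),(472,178),(445,273),(265,222),(321,219),(371,187),(337,173),(300,235)]:
    print((u,v),world("top",(u,v),depth=d[v,u]).round(1))
```

```text
(487, 250) [ 448.8 -322.1   75.6]
(472, 178) [ 614.3 -291.4  103.9]
(445, 273) [ 398.3 -218.9   75. ]
(265, 222) [528.5 190.7  69. ]
(321, 219) [532.   61.3  70.4]
(371, 187) [590.8 -51.3 125.7]
(337, 173) [637.9  21.2  82.7]
(300, 235) [497.5 110.7  60.9]
```

View pics/cropA.png

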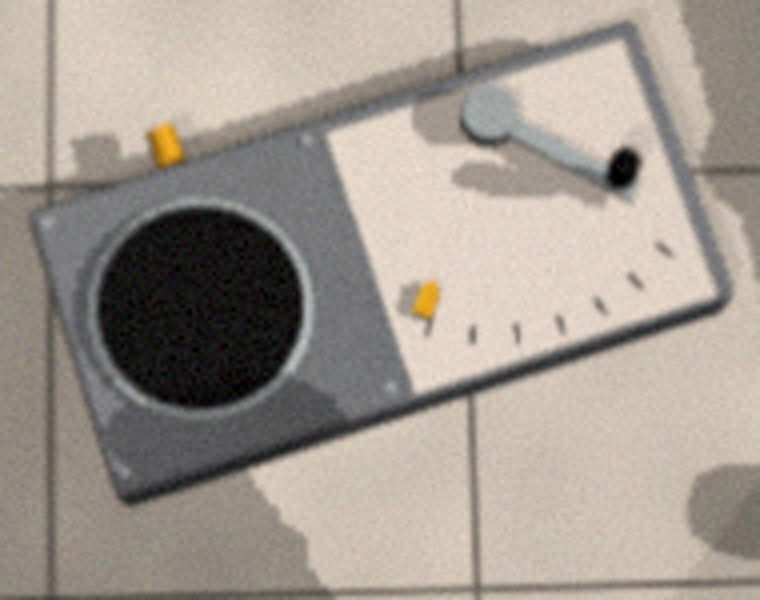

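View pics/cropB.png

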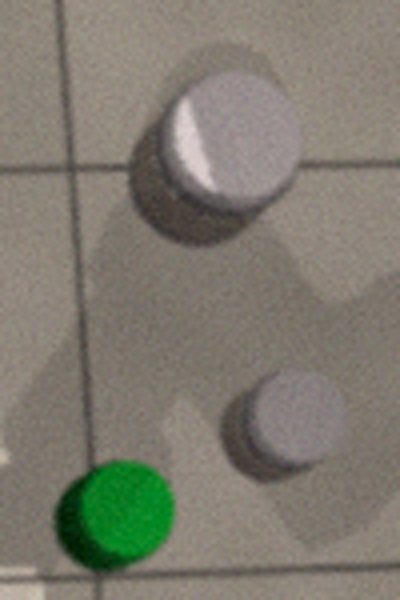

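The crop confirms it. The small tin's top is centred at crop (296,416), which is full-image (489,249). The green can is at (447,272). The tab lies on the scale at (321.6,219.9). The brass piece at (257,181) sticks out behind the box and is not on the scale.

Run:
```python
from h import *
A=lambda u,v,z:world("top",(215+u/4-.4,145+v/4-.4),z=z)[:2]
B=lambda u,v,z:world("top",(415+u/4-.4,145+v/4-.4),z=z)[:2]
tin=B(296,416,75);big=B(237,136,105);gr=B(128,507,75)
pad=A(201,306,72);piv=A(489,115,82);kn=A(624,163,125);tab=A(427,300,69)
cs=[A(*c,60) for c in[(35,212),(630,28),(725,297),(126,497)]]
print("tin",tin,"big",big,"green",gr);print("pad",pad,"piv",piv,"knob",kn,np.linalg.norm(kn-piv),"tab",tab,np.linalg.norm(tab-piv))
print([c.round() for c in cs]); e=cs[0]-cs[1];e2=cs[3]-cs[2];print(np.linalg.norm(e),np.linalg.norm(e2))
ey=(e+e2);ey/=np.linalg.norm(ey);ex=np.array([ey[1],-ey[0]]);o=np.mean(cs,0)
yaw=np.arctan2(ex[1],ex[0]);print("o",o,"yaw",yaw,"pad model",o+110*ey,"piv model",o+55*ex-85*ey)
for n,p in(("lever",kn),("tab",tab)):
    for P in (piv,o+55*ex-85*ey):
        dd=P-p; # = (cos(.8-q), sin(.8-q)) rotated by yaw
        print(n,"q",.8-(np.arctan2(dd[1],dd[0])-yaw),"world dir",np.arctan2(-dd[1],-dd[0]))
from scipy.spatial.transform import Rotation as Ro
s=arm.read_state();print(s["position"],Ro.from_quat(s["ee_rot"]).as_matrix().round(3))
```

```text
tin [ 452.11388818 -326.40006029] big [ 612.50029653 -295.39265149] green [ 401.98030806 -222.8449872 ]
pad [530.00177332 190.83333108] piv [637.29741994  21.55830737] knob [594.85058852 -50.67635119] 83.78293020904799 tab [530.92311724  60.50709598] 113.28062680245975
[array([592., 289.]), array([696., -66.]), array([ 531., -114.]), array([422., 236.])]
369.950574025904 366.6273519967846
o [560.06324463  86.20797373] yaw 0.29406522591520834 pad model [528.1802584  191.48605877] piv model [637.33914014  20.79821932]
lever q 0.05453882372743224 world dir -2.102066251402017
lever q 0.05960262159539864 world dir -2.1071300492699834
tab q 1.4450531625239647 world dir 2.790604716981037
tab q 1.4512108292838821 world dir 2.7844470502211194
[ 215.21986857 -586.24474188  230.32886606] [[-0.939 -0.344 -0.001]
 [-0.344  0.939  0.002]
 [ 0.     0.002 -1.   ]]
```

Checks agree: pad-to-model offset is 2 mm, knob radius 84 mm, tab radius 113 mm (its middle should be 114) and tin height 75 mm. The targets are the tin at (452,-326), the pad at (529,191) and tab q≈1.45. I'll move above the tin.

>>> move_arm(moves=[{"gripper": 1, "xyz": [-15.6, 8.1, 2], "angular": [0, 0, 0.35]}, {"gripper": 1, "xyz": [-31.2, 16.3, 5], "angular": [0, 0, 0.7]}, {"gripper": 1, "xyz": [-31.2, 16.3, 5], "angular": [0, 0, 0.7]}, {"gripper": 1, "xyz": [-31.2, 16.3, 5], "angular": [0, 0, 0.7]}, {"gripper": 1, "xyz": [-31.2, 16.3, 5], "angular": [0, 0, 0.7]}, {"gripper": 1, "xyz": [-31.2, 16.3, 5], "angular": [0, 0, 0.7]}, {"gripper": 1, "xyz": [-31.2, 16.3, 5], "angular": [0, 0, 0.7]}, {"gripper": 1, "xyz": [-31.2, 16.3, 5], "angular": [0, 0, 0.7]}, {"gripper": 1, "xyz": [-31.2, 16.3, 5], "angular": [0, 0, 0.7]}, {"gripper": 1, "xyz": [-31.2, 16.3, 5], "angular": [0, 0, 0.7]}])

```text
clock: 1.35
position: [451.3, -327.1, 181.5]
ee_rot: [0.174, 0.985, -0.0, 0.0]
contact_force: [-0.8, -0.2, 0.3]
gripper_width: 85.5
```

Run:
```python
from h import *
p,_=arm.get_image("side");q=np.clip(p[120:250,300:480].astype(float)*1.6,0,255).astype(np.uint8)
cv2.imwrite("pics/s1.png",cv2.resize(q,None,fx=4,fy=4,interpolation=cv2.INTER_CUBIC))
from scipy.spatial.transform import Rotation as Ro
s=arm.read_state();print(s["position"],Ro.from_quat(s["ee_rot"]).as_matrix().round(3))
def side(X):
    c=arm.get_calibration("side");r=cv2.projectPoints(np.array([X],float),cv2.Rodrigues(np.array(c["R"]))[0],np.array(c["t"]),np.array(c["camera_matrix"]),np.array([c["k1"],0,0,0]))[0].ravel();return ((r-[300,120])*4).round()
print("tin top",side([452,-326.4,75]),"tin bottom",side([452,-326.4,0]))
```

```text
[ 451.45233831 -327.04419391  181.49202526] [[-0.939  0.343  0.   ]
 [ 0.343  0.939 -0.   ]
 [-0.    -0.    -1.   ]]
tin top [427. 235.] tin bottom [415. 326.]
```

View pics/s1.png

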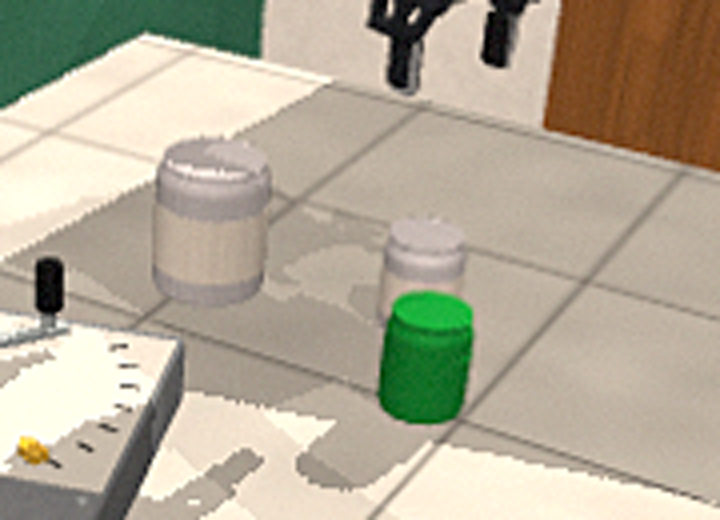

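The side crop shows the tin's top at crop (427,235), exactly where the measured position projects. The fingers are above it and straddle it. I'll descend and grip.

>>> move_arm(moves=[{"gripper": 1, "xyz": [0, 0, 4], "angular": [0, 0, 0]}, {"gripper": 1, "xyz": [0, 0, 8], "angular": [0, 0, 0]}, {"gripper": 1, "xyz": [0, 0, 12], "angular": [0, 0, 0]}, {"gripper": 1, "xyz": [0, 0, 14.5], "angular": [0, 0, 0]}, {"gripper": 1, "xyz": [0, 0, 15.6], "angular": [0, 0, 0]}, {"gripper": 1, "xyz": [0, 0, 15.6], "angular": [0, 0, 0]}, {"gripper": 1, "xyz": [0, 0, 15.6], "angular": [0, 0, 0]}])

```text
clock: 2.28
position: [452.9, -326.7, 26.6]
ee_rot: [0.173, 0.985, -0.0, 0.001]
contact_force: [0.4, -0.8, 0.0]
gripper_width: 85.4
```

>>> move_arm(moves=[{"gripper": -1, "xyz": [0, 0, 0], "angular": [0, 0, 0]}, {"gripper": -1, "xyz": [0, 0, 0], "angular": [0, 0, 0]}, {"gripper": -1, "xyz": [0, 0, 0], "angular": [0, 0, 0]}, {"gripper": -1, "xyz": [0, 0, 0], "angular": [0, 0, 0]}, {"gripper": -1, "xyz": [0, 0, 0], "angular": [0, 0, 0]}, {"gripper": -1, "xyz": [0, 0, 0], "angular": [0, 0, 0]}, {"gripper": -1, "xyz": [0, 0, 0], "angular": [0, 0, 0]}, {"gripper": -1, "xyz": [0, 0, 0], "angular": [0, 0, 0]}])

```text
clock: 3.28
position: [453.0, -326.9, 27.1]
ee_rot: [0.173, 0.985, -0.001, 0.001]
contact_force: [-0.5, -1.5, 6.7]
gripper_width: 58.3
```

>>> move_arm(moves=[{"gripper": -1, "xyz": [0, 0, -1], "angular": [0, 0, 0]}, {"gripper": -1, "xyz": [0, 0, -3], "angular": [0, 0, 0]}, {"gripper": -1, "xyz": [0, 0, -6], "angular": [0, 0, 0]}, {"gripper": -1, "xyz": [0, 0, -10], "angular": [0, 0, 0]}, {"gripper": -1, "xyz": [0, 0, -14], "angular": [0, 0, 0]}, {"gripper": -1, "xyz": [0, 0, -17], "angular": [0, 0, 0]}, {"gripper": -1, "xyz": [0, 0, -19], "angular": [0, 0, 0]}, {"gripper": -1, "xyz": [0, 0, -19], "angular": [0, 0, 0]}, {"gripper": -1, "xyz": [0, 0, -19], "angular": [0, 0, 0]}])

```text
clock: 4.4
position: [451.1, -325.4, 213.8]
ee_rot: [0.173, 0.985, 0.001, -0.001]
contact_force: [-0.2, 0.5, -4.3]
gripper_width: 58.7
```

Run:
```python
from h import *
s=arm.read_state();print(s["position"],s["contact_force"],s["gripper_width"])
from scipy.spatial.transform import Rotation as Ro
R=Ro.from_quat(s["ee_rot"]).as_matrix()
print("to pad, tool axes mm", R.T@(np.array([529,191.0,s["position"][2]])-s["position"]))
p,d=arm.get_image("side");np.save("s2.npy",d)
q=np.clip(p[60:250,280:520].astype(float)*1.5,0,255).astype(np.uint8)
cv2.imwrite("pics/s2.png",cv2.resize(q,None,fx=3,fy=3,interpolation=cv2.INTER_CUBIC))
```

```text
[ 451.10507894 -325.42799995  213.8400375 ] [-0.23517146  0.50992546 -4.33369841] 58.720555893180894
to pad, tool axes mm [103.20317732 511.97063084   0.82170561]
```

View pics/s2.png

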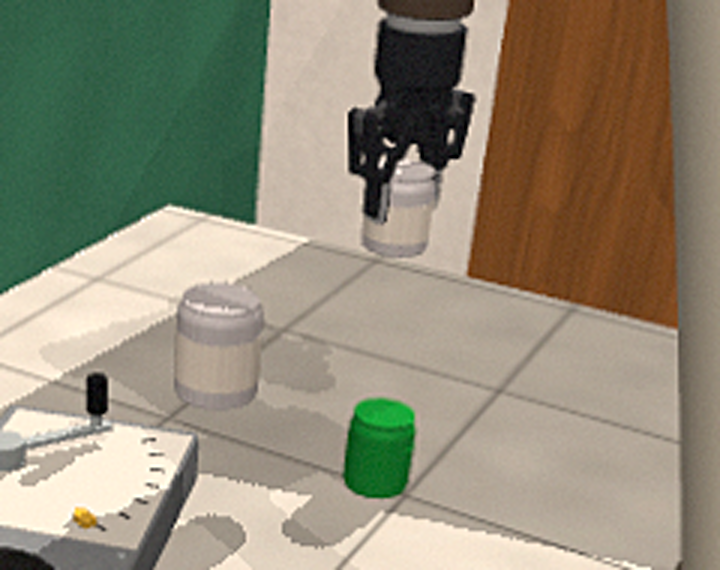

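The tin is held and upright in the picture, with its underside about 187 mm above the bench. I'll carry it over the pad.

>>> move_arm(moves=[{"gripper": -1, "xyz": [0.4, 2, 0], "angular": [0, 0, 0]}, {"gripper": -1, "xyz": [1.2, 6, 0], "angular": [0, 0, 0]}, {"gripper": -1, "xyz": [2.2, 11, 0], "angular": [0, 0, 0]}, {"gripper": -1, "xyz": [3.2, 16, 0], "angular": [0, 0, 0]}, {"gripper": -1, "xyz": [4.2, 21, 0], "angular": [0, 0, 0]}, {"gripper": -1, "xyz": [5.2, 26, 0], "angular": [0, 0, 0]}, {"gripper": -1, "xyz": [6.2, 31, 0], "angular": [0, 0, 0]}, {"gripper": -1, "xyz": [7.2, 36, 0], "angular": [0, 0, 0]}, {"gripper": -1, "xyz": [8.2, 40, 0], "angular": [0, 0, 0]}, {"gripper": -1, "xyz": [8.8, 43, 0], "angular": [0, 0, 0]}])

```text
clock: 5.7
position: [515.4, 109.7, 213.8]
ee_rot: [0.173, 0.985, -0.001, -0.001]
contact_force: [1.3, -0.8, -3.3]
gripper_width: 58.5
```

>>> move_arm(moves=[{"gripper": -1, "xyz": [0.6, 3.5, 0], "angular": [0, 0, 0]}, {"gripper": -1, "xyz": [1.2, 6.5, 0], "angular": [0, 0, 0]}, {"gripper": -1, "xyz": [1.5, 8.2, 0], "angular": [0, 0, 0]}, {"gripper": -1, "xyz": [1.5, 8.2, 2], "angular": [0, 0, 0]}, {"gripper": -1, "xyz": [1.5, 8.2, 5], "angular": [0, 0, 0]}, {"gripper": -1, "xyz": [1.5, 8.2, 7], "angular": [0, 0, 0]}, {"gripper": -1, "xyz": [1.5, 8.2, 8], "angular": [0, 0, 0]}, {"gripper": -1, "xyz": [1.5, 8.2, 8], "angular": [0, 0, 0]}, {"gripper": -1, "xyz": [1.5, 8.2, 8], "angular": [0, 0, 0]}])

```text
clock: 6.82
position: [530.7, 190.5, 136.2]
ee_rot: [0.173, 0.985, 0.001, 0.001]
contact_force: [0.4, -0.7, -2.1]
gripper_width: 58.4
```

Run:
```python
from h import *
s=arm.read_state();print(s["position"],s["contact_force"],s["gripper_width"],s["ee_rot"])
from scipy.spatial.transform import Rotation as Ro
R=Ro.from_quat(s["ee_rot"]).as_matrix()
print("to pad, tool mm", R.T@(np.array([529,191.0,s["position"][2]])-s["position"]))
p,d=arm.get_image("side")
q=np.clip(p[130:320,170:380].astype(float)*1.5,0,255).astype(np.uint8)
cv2.imwrite("pics/s3.png",cv2.resize(q,None,fx=3,fy=3,interpolation=cv2.INTER_CUBIC))
def side(X):
    c=arm.get_calibration("side");r=cv2.projectPoints(np.array([X],float),cv2.Rodrigues(np.array(c["R"]))[0],np.array(c["t"]),np.array(c["camera_matrix"]),np.array([c["k1"],0,0,0]))[0].ravel();return ((r-[170,130])*3).round()
x,y,z=s["position"];print([side([x,y,z-27+h]) for h in(0,75)],"pad",side([529,191,72]))
```

```text
[530.65129538 190.4834566  136.22735407] [ 0.39827035 -0.737775   -2.10469539] 58.43009930792386 [1.73163058e-01 9.84892744e-01 5.26237194e-04 7.49385923e-04]
to pad, tool mm [ 1.72845418 -0.07768023 -0.0023371 ]
[array([313., 339.]), array([308., 248.])] pad [316. 383.]
```

View pics/s3.png

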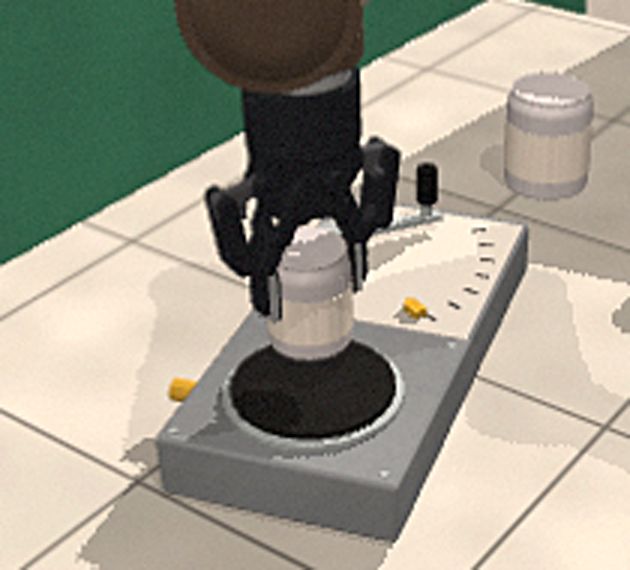

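The tin hangs over the pad's middle: its underside is seen near (312,342) against a predicted (313,339). Contact is expected at TCP z≈99, so I'll lower slowly.

>>> move_arm(moves=[{"gripper": -1, "xyz": [0.1, 0, 1], "angular": [0, 0, 0]}, {"gripper": -1, "xyz": [0.1, 0, 2], "angular": [0, 0, 0]}, {"gripper": -1, "xyz": [0.1, 0, 2.8], "angular": [0, 0, 0]}, {"gripper": -1, "xyz": [0.1, 0, 3.3], "angular": [0, 0, 0]}, {"gripper": -1, "xyz": [0.1, 0, 3.4], "angular": [0, 0, 0]}, {"gripper": -1, "xyz": [0.1, 0, 3.4], "angular": [0, 0, 0]}])

```text
clock: 7.62
position: [529.2, 190.7, 101.4]
ee_rot: [0.173, 0.985, 0.0, 0.0]
contact_force: [-0.3, -0.6, -3.9]
gripper_width: 58.1
```

>>> move_arm(moves=[{"gripper": -1, "xyz": [0, 0, 0.1], "angular": [0, 0, 0]}, {"gripper": -1, "xyz": [0, 0, 0.2], "angular": [0, 0, 0]}, {"gripper": -1, "xyz": [0, 0, 0.2], "angular": [0, 0, 0]}])

```text
clock: 8.0
position: [529.0, 190.6, 99.3]
ee_rot: [0.173, 0.985, -0.0, -0.0]
contact_force: [-0.4, -0.6, -3.4]
gripper_width: 58.5
```

>>> move_arm(moves=[{"gripper": -1, "xyz": [0, 0, 0.1], "angular": [0, 0, 0]}, {"gripper": -1, "xyz": [0, 0, 0.1], "angular": [0, 0, 0]}])

```text
clock: 8.25
position: [529.1, 190.6, 99.2]
ee_rot: [0.173, 0.985, 0.0, 0.0]
contact_force: [-3.9, -0.3, 4.0]
gripper_width: 58.7
```

It's in contact: the force changed from -3.4 to +4 N. I'll release.

>>> move_arm(moves=[{"gripper": -1, "xyz": [0, 0, 0.03], "angular": [0, 0, 0]}, {"gripper": 0.6, "xyz": [0, 0, 0.03], "angular": [0, 0, 0]}, {"gripper": 0.7, "xyz": [0, 0, 0.03], "angular": [0, 0, 0]}, {"gripper": 1, "xyz": [0, 0, 0.03], "angular": [0, 0, 0]}, {"gripper": 1, "xyz": [0, 0, 0.03], "angular": [0, 0, 0]}, {"gripper": 1, "xyz": [0, 0, 0.03], "angular": [0, 0, 0]}, {"gripper": 1, "xyz": [0, 0, 0.03], "angular": [0, 0, 0]}, {"gripper": 1, "xyz": [0, 0, 0.03], "angular": [0, 0, 0]}])

```text
clock: 9.25
position: [529.1, 190.6, 98.0]
ee_rot: [0.173, 0.985, -0.0, 0.0]
contact_force: [0.3, 0.6, -0.5]
gripper_width: 85.7
```

>>> move_arm(moves=[{"gripper": 1, "xyz": [0, 0, -1], "angular": [0, 0, 0]}, {"gripper": 1, "xyz": [0, 0, -3], "angular": [0, 0, 0]}, {"gripper": 1, "xyz": [0, 0, -6], "angular": [0, 0, 0]}, {"gripper": 1, "xyz": [0, 0, -10], "angular": [0, 0, 0]}, {"gripper": 1, "xyz": [0, 0, -12], "angular": [0, 0, 0]}, {"gripper": 1, "xyz": [0, 0, -12], "angular": [0, 0, 0]}, {"gripper": -1, "xyz": [0, 0, -12], "angular": [0, 0, 0]}, {"gripper": -1, "xyz": [0, 0, -12], "angular": [0, 0, 0]}])

```text
clock: 10.25
position: [528.4, 190.2, 216.7]
ee_rot: [0.173, 0.985, -0.001, -0.001]
contact_force: [0.4, -0.3, 0.2]
gripper_width: 51.7
```

The tin is released and the arm is clear. Next I'll move above the knob at (595,-51), with the jaws across the lever.

>>> move_arm(moves=[{"gripper": 0.2, "xyz": [-2, -3, 0], "angular": [0, 0, -0.15]}, {"gripper": 0.2, "xyz": [-4, -6, 0], "angular": [0, 0, -0.3]}, {"gripper": 0.2, "xyz": [-6, -9, 0], "angular": [0, 0, -0.46]}, {"gripper": 0.2, "xyz": [-8, -12, 0], "angular": [0, 0, -0.62]}, {"gripper": 0.2, "xyz": [-10, -15, 0], "angular": [0, 0, -0.78]}, {"gripper": 0.2, "xyz": [-12, -18, 0], "angular": [0, 0, -0.94]}, {"gripper": 0.2, "xyz": [-14.5, -20.3, 0], "angular": [0, 0, -1.1]}, {"gripper": 0.2, "xyz": [-14.5, -20.3, 0], "angular": [0, 0, -1.25]}, {"gripper": 0.2, "xyz": [-14.5, -20.3, 0], "angular": [0, 0, -1.386]}, {"gripper": 0.2, "xyz": [-14.5, -20.3, 0], "angular": [0, 0, -1.386]}])

```text
clock: 11.5
position: [595.8, -49.9, 216.9]
ee_rot: [-0.495, 0.869, 0.0, -0.001]
contact_force: [-0.2, 0.4, 1.0]
gripper_width: 51.6
```

Run:
```python
from h import *
s=arm.read_state();print(s["position"],s["contact_force"],s["gripper_width"],s["joints"].round(2))
from scipy.spatial.transform import Rotation as Ro
R=Ro.from_quat(s["ee_rot"]).as_matrix();print("yaw y", np.degrees(np.arctan2(R[1,1],R[0,1])))
print("to knob, tool mm", R.T@(np.array([594.9,-50.7,s["position"][2]])-s["position"]))
p,d=arm.get_image("side")
q=np.clip(p[120:320,180:400].astype(float)*1.5,0,255).astype(np.uint8)
cv2.imwrite("pics/s4.png",cv2.resize(q,None,fx=3,fy=3,interpolation=cv2.INTER_CUBIC))
def side(X):
    c=arm.get_calibration("side");r=cv2.projectPoints(np.array([X],float),cv2.Rodrigues(np.array(c["R"]))[0],np.array(c["t"]),np.array(c["camera_matrix"]),np.array([c["k1"],0,0,0]))[0].ravel();return ((r-[180,120])*3).round()
print("knob",side([594.9,-50.7,125]),"tin top/bottom at pad",side([529,191,147]),side([529,191,72]))
```

```text
[595.75058266 -49.88461602 216.91918433] [-0.18360049  0.41748099  1.04424399] 51.580120057964095 [ 0.19  0.35 -0.08 -0.   -1.14 -0.72]
yaw y 149.354757886836
to knob, tool mm [1.13506551 0.31617146 0.00194776]
knob [398. 197.] tin top/bottom at pad [282. 325.] [286. 413.]
```

View pics/s4.png

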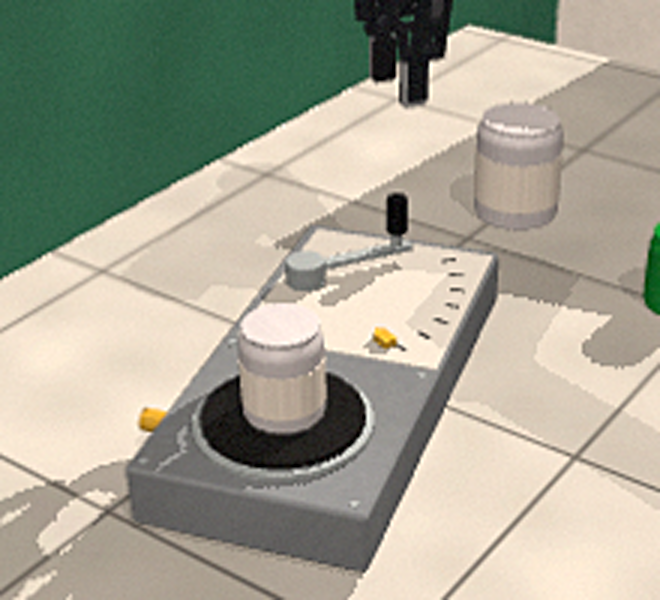

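The tin stands upright, with its top at (282,325) as predicted for the pad centre. The knob top is at (397,197), within a pixel of prediction. I'll descend around the knob.

>>> move_arm(moves=[{"gripper": 0.2, "xyz": [0.1, 0, 4], "angular": [0, 0, 0]}, {"gripper": 0.2, "xyz": [0.1, 0, 8], "angular": [0, 0, 0]}, {"gripper": 0.2, "xyz": [0.1, 0, 11], "angular": [0, 0, 0]}, {"gripper": 0.2, "xyz": [0.1, 0, 12.3], "angular": [0, 0, 0]}, {"gripper": 0.2, "xyz": [0.1, 0, 12.3], "angular": [0, 0, 0]}, {"gripper": 0.2, "xyz": [0.1, 0, 12.3], "angular": [0, 0, 0]}, {"gripper": -0.35, "xyz": [0.1, 0, 12.3], "angular": [0, 0, 0]}, {"gripper": -0.35, "xyz": [0.1, 0, 12.3], "angular": [0, 0, 0]}, {"gripper": -0.35, "xyz": [0.1, 0, 12.3], "angular": [0, 0, 0]}, {"gripper": -0.35, "xyz": [0.1, 0, 12.3], "angular": [0, 0, 0]}])

```text
clock: 12.8
position: [595.6, -50.6, 95.1]
ee_rot: [-0.496, 0.868, -0.0, 0.0]
contact_force: [-0.1, 0.2, 0.7]
gripper_width: 27.6
```

Run:
```python
from h import *
from scipy.spatial.transform import Rotation as Ro
s=arm.read_state();p=s["position"];R=Ro.from_quat(s["ee_rot"]).as_matrix();print(p,s["contact_force"],s["gripper_width"])
P=np.array([637.3,21.2]);th0=-2.105
for d in np.append(np.arange(.14,1.39,.14),[1.391,1.42,1.45]):
    a=th0-d;g=P+85*np.array([np.cos(a),np.sin(a)])
    print(round(d,3),(R.T@(np.append(g,p[2])-p)/10).round(2))
```

```text
[595.5900627  -50.55710256  95.13682271] [-0.07394025  0.18162833  0.65524293] 27.631380973712176
0.14 [ 0.12  1.25 -0.  ]
0.28 [-0.13  2.41 -0.  ]
0.42 [-0.54  3.53 -0.  ]
0.56 [-1.1   4.58 -0.  ]
0.7 [-1.8   5.54 -0.  ]
0.84 [-2.63  6.39 -0.  ]
0.98 [-3.57  7.12 -0.  ]
1.12 [-4.61  7.71 -0.  ]
1.26 [-5.71  8.15 -0.  ]
1.391 [-6.79  8.42 -0.  ]
1.42 [-7.03  8.46 -0.  ]
1.45 [-7.29  8.49 -0.  ]
```

>>> move_arm(moves=[{"gripper": -0.35, "xyz": [0.12, 1.25, 0], "angular": [0, 0, 0.14]}, {"gripper": -0.35, "xyz": [-0.13, 2.41, 0], "angular": [0, 0, 0.28]}, {"gripper": -0.35, "xyz": [-0.54, 3.53, 0], "angular": [0, 0, 0.42]}, {"gripper": -0.35, "xyz": [-1.1, 4.58, 0], "angular": [0, 0, 0.56]}, {"gripper": -0.35, "xyz": [-1.8, 5.54, 0], "angular": [0, 0, 0.7]}, {"gripper": -0.35, "xyz": [-2.63, 6.39, 0], "angular": [0, 0, 0.84]}, {"gripper": -0.35, "xyz": [-3.57, 7.12, 0], "angular": [0, 0, 0.98]}, {"gripper": -0.35, "xyz": [-4.61, 7.71, 0], "angular": [0, 0, 1.12]}, {"gripper": -0.35, "xyz": [-5.2, 7.95, 0], "angular": [0, 0, 1.2]}, {"gripper": -0.35, "xyz": [-5.71, 8.15, 0], "angular": [0, 0, 1.26]}])

```text
clock: 14.05
position: [555.0, 39.9, 95.5]
ee_rot: [0.112, 0.994, -0.0, 0.001]
contact_force: [1.6, -2.1, 0.9]
gripper_width: 27.9
```

Run:
```python
from h import *
from scipy.spatial.transform import Rotation as Ro
s=arm.read_state();p=s["position"];R=Ro.from_quat(s["ee_rot"]).as_matrix();print(p,s["contact_force"],s["gripper_width"])
P=np.array([637.3,21.2]);th0=-2.105
v=p[:2]-P;print("d now",(th0-np.arctan2(v[1],v[0]))%(2*np.pi),np.linalg.norm(v),"yaw y",np.degrees(np.arctan2(R[1,1],R[0,1])))
for d in (1.32,1.36,1.40,1.448):
    a=th0-d;g=P+85*np.array([np.cos(a),np.sin(a)])
    print(d,(R.T@(np.append(g,p[2])-p)/10).round(2))
```

```text
[554.98431092  39.88710083  95.45811848] [ 1.5633228  -2.09372019  0.94557159] 27.871485352383466
d now 1.2598265369702109 84.41019136096999 yaw y 77.18242077943695
1.32 [ 0.04  0.51 -0.  ]
1.36 [ 0.02  0.85 -0.  ]
1.4 [-0.02  1.19 -0.  ]
1.448 [-0.09  1.59 -0.  ]
```

>>> move_arm(moves=[{"gripper": -0.35, "xyz": [0.04, 0.5, 0], "angular": [0, 0, 0.05]}, {"gripper": -0.35, "xyz": [0.02, 0.9, 0], "angular": [0, 0, 0.1]}, {"gripper": -0.35, "xyz": [0, 1.2, 0], "angular": [0, 0, 0.13]}, {"gripper": -0.35, "xyz": [-0.05, 1.5, 0], "angular": [0, 0, 0.13]}, {"gripper": -0.35, "xyz": [-0.05, 1.6, 0], "angular": [0, 0, 0.13]}, {"gripper": -0.35, "xyz": [-0.05, 1.6, 0], "angular": [0, 0, 0.13]}, {"gripper": 0.2, "xyz": [-0.05, 1.3, 0], "angular": [0, 0, 0.13]}, {"gripper": 0.2, "xyz": [-0.05, 1.3, 0], "angular": [0, 0, 0.13]}, {"gripper": 0.2, "xyz": [-0.05, 1.3, 0], "angular": [0, 0, 0.13]}])

```text
clock: 15.18
position: [557.8, 52.7, 95.0]
ee_rot: [0.175, 0.985, 0.0, 0.0]
contact_force: [-0.5, -0.1, 0.4]
gripper_width: 51.6
```

>>> move_arm(moves=[{"gripper": 0.2, "xyz": [0, 0, -3], "angular": [0, 0, 0]}, {"gripper": 0.2, "xyz": [0, 0, -7], "angular": [0, 0, 0]}, {"gripper": 0.2, "xyz": [0, 0, -12], "angular": [0, 0, 0]}, {"gripper": 0.2, "xyz": [4, -6, -12], "angular": [0, 0, 0]}, {"gripper": 0.2, "xyz": [7, -12, -12], "angular": [0, 0, 0]}, {"gripper": 0.2, "xyz": [10, -17, -12], "angular": [0, 0, 0]}, {"gripper": 0.2, "xyz": [13, -22, -12], "angular": [0, 0, 0]}, {"gripper": 0.2, "xyz": [15, -27, -12], "angular": [0, 0, 0]}, {"gripper": 0.2, "xyz": [15, -30, -12], "angular": [0, 0, 0]}, {"gripper": 0.2, "xyz": [15, -30, -12], "angular": [0, 0, 0]}])

```text
clock: 16.42
position: [312.6, -178.3, 215.3]
ee_rot: [0.177, 0.984, 0.0, 0.001]
contact_force: [0.4, -0.2, -0.7]
gripper_width: 51.3
```

Run:
```python
from h import *
p,d=arm.get_image("top");cv2.imwrite("pics/top5.png",p)
print(arm.read_state()["contact_force"])
c=np.clip(p[145:295,215:405].astype(float)*1.4,0,255).astype(np.uint8)
cv2.imwrite("pics/t5.png",cv2.resize(c,None,fx=4,fy=4,interpolation=cv2.INTER_CUBIC))
```

```text
[ 0.80450707 -0.07652421  0.16457475]
```

View pics/t5.png

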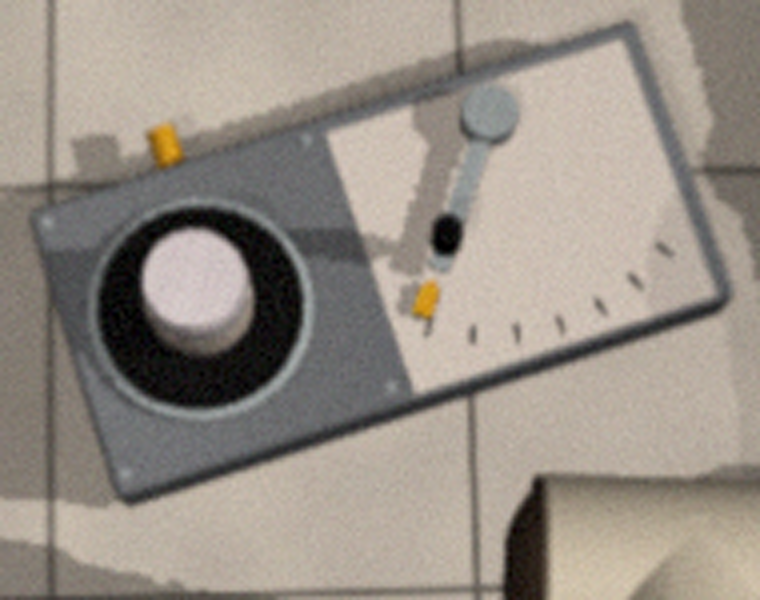

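The lever now points at the tab: knob at (447,233), bar end at (440,264), tab at (427,300), hub at (489,115). The tin's top is at (197,283). I'll turn these into numbers.

Run:
```python
from h import *
A=lambda u,v,z:world("top",(215+u/4-.4,145+v/4-.4),z=z)[:2]
P=np.array([637.3,21.2])
for n,q in(("knob",A(447,233,125)),("end",A(440,264,78)),("tab",A(427,300,69))):
    w=q-P;print(n,q.round(1),np.linalg.norm(w).round(1),np.arctan2(w[1],w[0]).round(3))
print("tin-pad",A(197,283,147)-A(201,306,72))
```

```text
knob [556.7  50. ] 85.6 2.798
end [550.   52.7] 92.8 2.796
tab [530.9  60.5] 113.4 2.788
tin-pad [-3.34433577 -2.76960382]
```

The lever is about 0.01 rad off the tab, and the tin is about 4 mm from the pad centre. Both are well inside tolerance and the arm is clear, so I'll hand in.

```bash
python3 -c "
from bench import arm
print(arm.job_done(), arm.read_state()['clock'])"
```

```text
the job is handed in; nothing more can be done
the job is handed in; nothing more can be done
```

The small tin is standing on the vibrator pad and the speed lever points at the brass index tab. I handed the job in at about 16.5 s; no verdict was reported.

- **Tin:** I gripped it, carried it over, lowered it until it touched the pad, and released it. In the last top picture it stands upright, about 4 mm from the pad's centre (limit 25 mm).
- **Lever:** I pushed it round by its knob with the fingers set loosely on either side. The last picture puts it about 0.01 rad from the tab (limit 0.1 rad).
- **Everything else:** The tab is where it was in the first picture. The arm kept clear of the large tin, bottle and beaker. The large tin looked untouched before the lever move, but I did not re-measure any of the three afterwards. The arm finished clear of everything, with about 0.8 N of residual force reading.

No check failed or disagreed.

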